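# Put the long gauge block away and release the locked-out drawer

## Task

Lay the long steel gauge block flat in the open drawer of the small bench unit and let go of it. The drawer is locked out on its slide, so then press down the black release lever on the right of the drawer and push the drawer in past the catch while the lever is down; after that push the drawer fully home without slamming it, and let go. Leave the small square gauge block and the ring gauge where they are.

Things in the scene. Friction and masses are not known exactly. Their poses are not given: they have to be found in the camera images.
- long_block_center (a point): Centre of the long gauge block, a plain ground-steel bar lying flat on the bench: 30 mm along its x, 72 mm along its y, 24 mm high (centre 12 mm up), about 0.4 kg. Loose; grasp across its 30 mm side from above. It has to go in the drawer.
- small_block_center (a point): Centre of a small nearly cubic ground-steel block, 25 x 26 mm, 22 mm high. Loose bystander, to be left alone.
- ring_center (a point): Centre of a steel ring gauge lying flat, 58 mm diameter, 18 mm high. Loose bystander, to be left alone.
- cab: Grey sheet-metal bench unit with one drawer, fixed: 150 mm deep (x), 220 wide (y), 83 high. Origin at the centre of its underside; its mouth is at x = -75 mm and the drawer comes out along -x, towards the robot. A dark steel hold-down rail (24 mm wide, underside 56 mm above the bench) runs back from the mouth at y = -79 mm, in line with the lever.
- drawer_floor (a point): Point on the drawer's steel floor (13 mm above the bench), mid-way across; moves with the drawer. x = direction in which the drawer closes. Inside, the drawer reaches from x = -62 to +69 mm (when locked out the last 13 mm lie under the unit) and from y = -73 to +73 mm; walls end 42 mm above the bench, the front 78 mm.
- drawer_front (a point): Point on the flat outer (robot-side) face of the drawer's front, midway across, 35 mm above the bench; moves with the drawer. x points into the unit. The front is 12 mm thick, 220 mm wide, 6 to 78 mm above the bench, with a finger notch (64 wide, 16 deep) mid-way in its upper edge. When home, it lies against the unit's mouth.
- drawer (a joint): How far the drawer has been pushed in from its locked-out position, in m: 0 = locked out (up to -0.006 pulled farther out), 0.118 = fully home. Friction about 2 N plus 8 N s/m; it stays where it is left. While the lever is up it stops at about 0.001 to 0.002.
- lever_pad (a point): Centre of the top of the release lever's ribbed black thumb pad: 34 mm long (x), 28 mm wide, 55 mm above the bench, right (-y) of the drawer box, 41 mm in front of the unit's mouth when locked out. x points into the unit. Pivot 35 mm towards the robot. A 6 mm high upstand crosses the far end of the pad, at x = +16 to +20 mm, so a finger on the pad can push the drawer in. Later it enters the unit.
- release_lever (a joint): Angle of the sprung release lever in rad: 0 = up (locking), about 0.11 = nose just under the rail (pad centre 4 mm down), 0.22 = stop (pad 8 mm down). At the pad it takes about 3 N to start and 6 N at the stop.
- lever_nose (a point): Upper far edge of the lever's dark steel nose, 64 mm above the bench when up, facing the end of the hold-down rail; it locks the drawer. Once the drawer is pushed in 15 to 25 mm with the lever down, the nose is under the rail, which keeps it down, and the pad can be let go.
Things that resemble listed ones, but are neither listed nor needed, are in the scene too. Of the things that look like the part that bears long_block_center, take the one that is farthest to the robot's right at the start.

How it is judged:
On the way, in this order (a step that is already met when the one before it is completed fails the run):
1. the long block lies in the locked-out drawer, let go (value of joint drawer below 0.006 m and x of long_block_center in the frame of drawer_floor between -0.06 and 0.066 m and y of long_block_center in the frame of drawer_floor between -0.07 and 0.07 m and z of long_block_center in the frame of drawer_floor between 0.005 and 0.02 m and contact force between the fingers and anything else below 0.5 N), for 0.2 s.
2. the release lever is pressed down and the drawer pushed in past the catch (value of joint release_lever above 0.08 rad and value of joint drawer above 0.006 m), for 0.04 s.
At the end, for the whole second after the job is handed in: The drawer is home and at rest (within 3 mm of fully in) with the long block lying on its floor (centre 5 to 20 mm above the floor, within the walls), and the small block and the ring gauge are within 30 mm of where they stood (value of joint drawer above 0.115 m and velocity of joint drawer below 0.01 m/s and x of long_block_center in the frame of drawer_floor between -0.06 and 0.066 m and y of long_block_center in the frame of drawer_floor between -0.07 and 0.07 m and z of long_block_center in the frame of drawer_floor between 0.005 and 0.02 m and distance of each of small_block_center, ring_center from where it was at the start of the episode below 0.03 m); the robot touches nothing.
It fails at once if the small block or the ring gauge is moved more than 30 mm (distance of any of small_block_center, ring_center from where it was at the start of the episode above 0.03 m).
It fails at once if the drawer is slammed (faster than 0.5 m/s) (velocity of joint drawer above 0.5 m/s).
It also fails if it takes over 64 s, if anything falls off the work surface, if the arm or the gripper's body presses on something with over 40 N, if the wrist force passes 120 N, or if a joint passes its speed limit or range.

## Robot

A 6-joint arm with a two-finger parallel gripper is mounted at the origin on a cart in front of the work surface, level with it; the furniture and walls round the work are solid. World frame = base frame: x ahead of the robot, y to its left, z up, the work surface at z = 0. Lengths are in m, angles in rad, forces in N, time in s.
With the tool pointing down it reaches from about 0.375 to 0.9 m from the base axis. Payload 3.1 kg.
Tool frame: the origin (TCP) lies at the very end of the fingers, on their centre line; the grasp point (between the pads) lies 19 mm behind it (manip.tcp_to_grasp is the distance from the TCP to the grasp point, in m); z points along the fingers, y is the line along which they close (so a half turn about z gives the same grasp; the last joint's range is limited). The gripper opens to 85 mm and grips with 20 to 120 N. Pads are 22 mm wide; open, the fingers measure 114 mm over their backs; the gripper's body (76 mm by 85 mm) begins 54 mm behind the grasp point. The pads swing forward as they close: fully open they stand 13 mm farther back than shut.
Start: joints at [1.145, 0.527, 1.433, -0, 1.181, -0.178], TCP at [0.153, 0.606, 0.204] pointing down, gripper open.
Joint ranges: [-3.08, 3.08], [-0.75, 2.2], [0.22, 2.44], [-1.43, 4.57], [0, 2.65], [-2.85, 2.85]. Speed limits (rad/s): [2.79, 2.79, 3.14, 3.14, 3.14, 3.14].

## Interface

Orientations are given as a unit quaternion [x, y, z, w].
In Python, from station import manip gives the robot as it stands. The module is installed in compiled form; this text tells all that it offers.
- The arm moves only by the tool step_arm, never from a script. Its argument "commands" is one flat list of numbers, 6 for each row, row after row: the shift along the tool's x, y, z in m, then the turn, a rotation vector about the tool's x, y, z in degrees. A call has exactly 10 rows; each row is the pose to reach, as a shift and turn from the pose commanded when the call began, along the tool's axes at that moment; what a row does not reach only later rows make up. A row lasts 1/10 s, in which the tool goes at most 50 mm and 8.59 degrees, less where a joint would pass 70% of its speed; a pose out of reach is approached as far as the arm can. A call with a gripper value outside its range is refused whole. "jaw" is the opening in per cent of the stroke, from 0 (shut) to 100 (fully open), set as the call begins (left out, the last holds). The fingers move at their own pace and stop on an object; "grip_force" is the grip in N (left out, the last holds). Time passes only in rows, so rows that repeat a pose let the fingers close, or fill a call up. It gives the time, the measured TCP pose, the force, the opening and the grip force at its end, in the units of the state.
- manip.sense(): the state, without advancing time (a new reading comes with each control period).
- manip.snapshot(name): name is "scene" or "side" or "wrist"; returns a dict with "pixels" (400x640x3 uint8, blue, green, red), "fx", "fy", "cx", "cy" (pixels), "k1" (the pictures are not rectified: a ray, as slopes to the right and down, at radius r is drawn at 1 + k1 r^2 times it, then the intrinsics apply), "R" (3x3) and "t" (3): a world point X has camera coordinates R X + t; the wrist camera has in their place "mount" (4x4, takes a point from camera to tool coordinates, whose origin is the TCP and whose axes are the flange's). Camera axes: x right, y down, z forward; pixel columns grow to the right and rows downward; lengths in m; the calibration is good to about 2 mm. A picture is of the moment at which its call begins: read the wrist's pose just before it. There is no depth.
- manip.sign_off(): hands the job in; it is judged then, once.
The state is a dict: "t": time; "q": joint angles; "qd": joint speeds; "tau": joint torques, N m; "tcp_pos": TCP position; "tool_rot": TCP orientation; "force": force on the tool from outside, world axes, zero at the start; "ft_torque": the same for the moment, N m; "finger_gap": opening from 0.0 (shut) to 1.0 (fully open); "gripper_force": force on a finger pad.
Only numpy, scipy, OpenCV 4.12 (cv2) and the standard library are available. Lean on these libraries where they do the work, as an engineer would, in place of code of your own. Each camera call takes 0.05 s, during which the arm holds its last target. There are 200 camera calls.

## Working session

There is one attempt and no reset: what is moved stays moved. The work goes in short steps, Python scripts to look and compute and a tool call to move; the robot and the scene stay as the last step left them, time stands still between calls to the robot, and variables do not carry over. Pictures are saved under pics/ and viewed, at most 10 in all, crops included, and the job is handed in when it is done.

Besides the shell and the picture viewer there is one more tool, called after "Emit:" as a command line: name --argument value ..., lists and objects as JSON in quotes. step_arm: Moves the arm, as the interface text tells. Its arguments: {"type":"object","properties":{"commands":{"type":"array","items":{"type":"number"}},"jaw":{"type":"number"},"grip_force":{"type":"number"}},"required":["commands"]}

```bash
mkdir -p pics; cat > h.py <<'E'
import numpy as np, cv2
from station import manip
from scipy.spatial.transform import Rotation as Ro
def snap(n,f=None):
    s=manip.sense(); d=manip.snapshot(n)
    d={k:(np.array(v) if k!="pixels" else np.array(v)) for k,v in d.items()}
    if n=="wrist":
        M=d["mount"]; R=Ro.from_quat(s["tool_rot"]).as_matrix()
        d["C"]=R@M[:3,3]+np.array(s["tcp_pos"]); d["W"]=R@M[:3,:3]
    else: d["W"]=d["R"].T; d["C"]=-d["R"].T@d["t"]
    if f: cv2.imwrite("pics/"+f,d["pixels"])
    return d
def ray(d,u,v):
    x,y=(u-d["cx"])/d["fx"],(v-d["cy"])/d["fy"]
    p=cv2.undistortPoints(np.array([[[float(u),float(v)]]]),np.array([[d["fx"],0,d["cx"]],[0,d["fy"],d["cy"]],[0,0,1]],float),np.array([float(d["k1"]),0,0,0]))[0,0]
    return d["W"]@np.array([p[0],p[1],1.])
def onz(d,u,v,z):
    r=ray(d,u,v); return d["C"]+r*(z-d["C"][2])/r[2]
def proj(d,X):
    c=d["W"].T@(np.array(X)-d["C"]); p=c[:2]/c[2]; p=p*(1+d["k1"]*(p@p))
    return p*[d["fx"],d["fy"]]+[d["cx"],d["cy"]]
E
python3 - <<'E'
from h import *
import pickle
for n in("scene","side","wrist"):
    d=snap(n,n+"0.png"); pickle.dump(d,open(n+"0.pkl","wb")); print(n,d["C"],d["W"][:,2],d["fx"])
print(manip.sense())
E
```

```text
scene [ 0.07138976 -0.47632975  0.78837175] [ 0.50148296  0.50025926 -0.70587216] 438.29227284466145
side [0.187936  0.7060113 0.8089608] [ 0.36265024 -0.61777319 -0.69773999] 403.689849303067
wrist [0.07128375 0.62643606 0.37282324] [ 0.31233078 -0.08242888 -0.94639049] 277.758420554044
{'t': 0.15, 'q': array([ 1.14552122e+00,  5.28295596e-01,  1.43361006e+00,  1.18792585e-05,
        1.18140711e+00, -1.78487449e-01]), 'qd': array([ 0.00140766, -0.00232594, -0.00579488,  0.00220014, -0.00189807,
       -0.00066957]), 'tau': array([ 4.33773039e-04, -4.42743087e+01, -1.78275955e+01, -2.73962478e-04,
        5.58359301e-03, -1.53864983e-05]), 'tcp_pos': array([0.15239105, 0.60552046, 0.2032314 ]), 'tool_rot': array([ 1.23083129e-01,  9.92395991e-01, -8.19532092e-04, -2.60954486e-04]), 'force': array([0.13056134, 0.21704083, 0.07041885]), 'ft_torque': array([-0.02957266,  0.05105285,  0.05574667]), 'gripper_force': 0.0, 'finger_gap': 0.9981248350332743}
```

View pics/scene0.png

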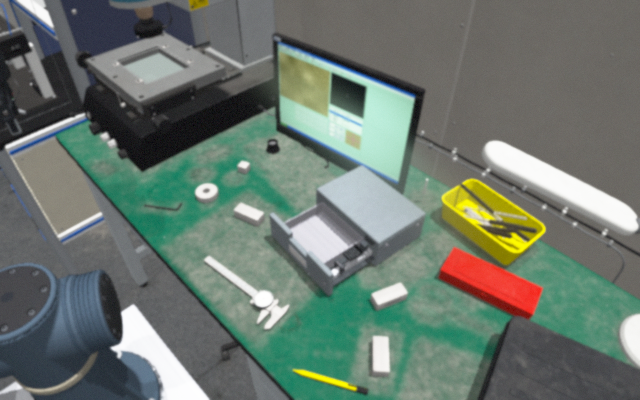

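View pics/side0.png

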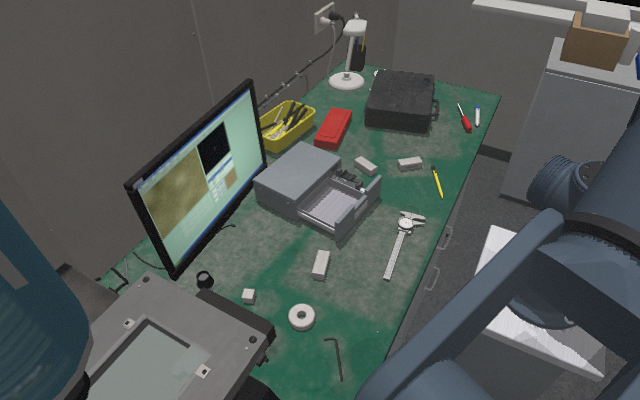

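The scene picture shows three long bar candidates, at scene pixels (249,213), (389,295) and (380,355), which in the side picture are (321,265), (366,166) and (410,163). The small block is at (243,167), the ring at (206,192), and the drawer unit around (345,230) with its lever at about (350,265). I'll work out the y of each bar and enlarge the two on the right.

```bash
cat > a.py <<'E'
from h import *
import pickle
s=pickle.load(open("scene0.pkl","rb")); w=pickle.load(open("side0.pkl","rb"))
for d,name,pts in((s,"scene",[(249,213),(389,295),(380,355),(243,167),(206,192)]),(w,"side",[(321,265),(366,166),(410,163),(249,296),(301,317)])):
    for p in pts: print(name,p,onz(d,*p,0.012).round(3))
    hsv=cv2.cvtColor(d["pixels"],cv2.COLOR_BGR2HSV)
    for p in pts[:3]:
        # top face: bright low-sat component around p
        V=hsv[...,2]; m=((hsv[...,1]<45)&(V>V[p[1],p[0]]-25)).astype(np.uint8)
        n,l,st,c=cv2.connectedComponentsWithStats(m); k=l[p[1],p[0]]
        if not k: print("no");continue
        r=cv2.minAreaRect(np.argwhere(l==k)[:,::-1].astype(np.float32))
        b=np.array([onz(d,*q,0.024)[:2] for q in cv2.boxPoints(r)])
        e=b[1]-b[0],b[2]-b[1]; print("  top",onz(d,*c[k],.024).round(4),st[k,4],b.mean(0).round(4),[ (np.linalg.norm(x).round(3),np.degrees(np.arctan2(x[1],x[0])).round(0)) for x in e])
a=cv2.resize(s["pixels"][200:380,250:450],None,fx=3,fy=3,interpolation=2)
cv2.imwrite("pics/crop.png",a)
E
python3 a.py
```

```text
scene (249, 213) [0.49  0.189 0.012]
scene (389, 295) [ 0.55  -0.21   0.012]
scene (380, 355) [ 0.432 -0.285  0.012]
scene (243, 167) [0.589 0.343 0.012]
scene (206, 192) [0.456 0.329 0.012]
  top [0.4867 0.1843 0.024 ] 222 [0.4864 0.1852] [(np.float64(0.03), np.float64(36.0)), (np.float64(0.074), np.float64(-73.0))]
  top [ 0.5468 -0.2111  0.024 ] 371 [ 0.5477 -0.2112] [(np.float64(0.072), np.float64(-20.0)), (np.float64(0.029), np.float64(-123.0))]
  top [ 0.4293 -0.2872  0.024 ] 496 [ 0.4298 -0.2871] [(np.float64(0.027), np.float64(-45.0)), (np.float64(0.07), np.float64(-140.0))]
side (321, 265) [0.485 0.189 0.012]
side (366, 166) [ 0.545 -0.209  0.012]
side (410, 163) [ 0.43  -0.287  0.012]
side (249, 296) [0.589 0.345 0.012]
side (301, 317) [0.456 0.334 0.012]
  top [0.4867 0.189  0.024 ] 273 [0.4873 0.1876] [(np.float64(0.073), np.float64(-73.0)), (np.float64(0.029), np.float64(-171.0))]
  top [ 0.5471 -0.2083  0.024 ] 121 [ 0.5474 -0.2085] [(np.float64(0.028), np.float64(-87.0)), (np.float64(0.074), np.float64(159.0))]
  top [ 0.4318 -0.2836  0.024 ] 128 [ 0.4313 -0.2838] [(np.float64(0.075), np.float64(-139.0)), (np.float64(0.03), np.float64(114.0))]
```

View pics/crop.png

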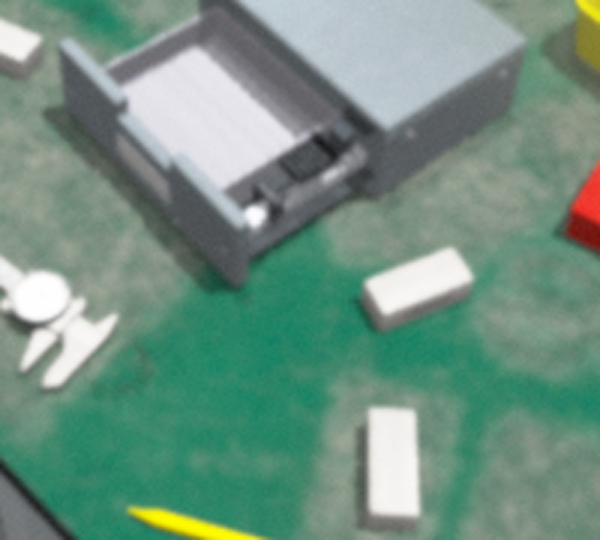

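The crop shows two plain bars right of the unit: (389,295) at y=-0.21 and (380,355) at y=-0.286. The third bar, (249,213), is at y=+0.19. All are the same size (30x72), so the one meant is the one farthest right, at scene (380,355), position (0.430,-0.286), long axis about 40°. The drawer's lever pad shows at crop (310,155).

```bash
cat >> h.py <<'E'
def plan(wps,yaws):
    "rows (mm-rounded shift, deg turn) from current pose to world points; yaw = world angle of tool y, tool down"
    s=manip.sense(); R=Ro.from_quat(s["tool_rot"]).as_matrix(); y0=np.degrees(np.arctan2(R[1,1],R[0,1]))
    print("now",np.round(s["tcp_pos"],4),"yaw",y0.round(2),"t",s["t"])
    for p,y in zip(wps,yaws):
        r=R.T@(np.array(p)-s["tcp_pos"]); g=np.radians(y); Y=np.array([np.cos(g),np.sin(g),0]); Z=np.array([0,0,-1.])
        T=np.stack([np.cross(Y,Z),Y,Z],1); v=Ro.from_matrix(R.T@T).as_rotvec(degrees=True)
        print(*r.round(3),*v.round(1),sep=", ",end=",\n")
E
python3 - <<'E'
from h import *
import pickle
s=pickle.load(open("scene0.pkl","rb"))
for p,z in(((270.7,214),.078),((329.3,275),.078),((378.3,243.3),.083),((425,215),.083)): print(onz(s,*p,z).round(4))
az=np.radians(np.linspace(75.8,-33.6,25)[1:]); r=np.linspace(.625,.517,25)[1:]; yw=np.linspace(75.9,-50,25)[1:]
plan([(a*np.cos(b),a*np.sin(b),.22) for a,b in zip(r,az)],yw)
E
```

```text
[0.4877 0.0953 0.078 ]
[ 0.4612 -0.1179  0.078 ]
[ 0.5925 -0.1347  0.083 ]
[ 0.7342 -0.1545  0.083 ]
now [0.1524 0.6055 0.2032] yaw 75.86 t 0.15
-0.05, -0.006, -0.017, -0.1, -0.0, 5.2,
-0.098, -0.016, -0.017, -0.1, -0.0, 10.5,
-0.145, -0.03, -0.017, -0.1, -0.0, 15.7,
-0.191, -0.048, -0.017, -0.1, -0.0, 20.9,
-0.234, -0.069, -0.017, -0.1, 0.0, 26.2,
-0.275, -0.094, -0.017, -0.1, 0.0, 31.4,
-0.314, -0.121, -0.017, -0.1, 0.0, 36.7,
-0.351, -0.151, -0.017, -0.1, 0.0, 41.9,
-0.384, -0.184, -0.017, -0.1, 0.0, 47.2,
-0.415, -0.219, -0.017, -0.1, 0.0, 52.4,
-0.442, -0.256, -0.016, -0.1, 0.0, 57.7,
-0.467, -0.295, -0.016, -0.1, 0.0, 62.9,
-0.487, -0.335, -0.016, -0.1, 0.0, 68.2,
-0.505, -0.377, -0.016, -0.1, 0.0, 73.4,
-0.519, -0.42, -0.016, -0.1, 0.1, 78.6,
-0.529, -0.463, -0.016, -0.1, 0.1, 83.9,
-0.536, -0.506, -0.016, -0.1, 0.1, 89.1,
-0.539, -0.55, -0.016, -0.1, 0.1, 94.4,
-0.539, -0.593, -0.016, -0.1, 0.1, 99.6,
-0.535, -0.636, -0.016, -0.1, 0.1, 104.9,
-0.528, -0.678, -0.016, -0.1, 0.1, 110.1,
-0.518, -0.719, -0.016, -0.1, 0.1, 115.4,
-0.504, -0.759, -0.016, -0.1, 0.1, 120.6,
-0.488, -0.797, -0.016, -0.1, 0.1, 125.9,
```

Emit:
step_arm --commands '[-0.05,-0.006,-0.017,0,0,5.2,-0.098,-0.016,-0.017,0,0,10.5,-0.145,-0.03,-0.017,0,0,15.7,-0.191,-0.048,-0.017,0,0,20.9,-0.234,-0.069,-0.017,0,0,26.2,-0.275,-0.094,-0.017,0,0,31.4,-0.314,-0.121,-0.017,0,0,36.7,-0.351,-0.151,-0.017,0,0,41.9,-0.384,-0.184,-0.017,0,0,47.2,-0.415,-0.219,-0.017,0,0,52.4]'

```text
t: 1.15
tcp_pos: [0.5026, 0.2906, 0.2207]
tool_rot: [0.55, 0.835, -0.0, -0.0]
force: [0.4, -0.5, -0.6]
finger_gap: 0.999
gripper_force: 0.0
```

```bash
python3 - <<'E'
from h import *
az=np.radians(np.linspace(75.8,-33.6,25)[1:]); r=np.linspace(.625,.517,25)[1:]; yw=np.linspace(75.9,-50,25)[1:]
plan([(a*np.cos(b),a*np.sin(b),.22) for a,b in zip(r,az)][10:],yw[10:])
E
```

```text
now [0.5026 0.2906 0.2207] yaw 23.24 t 1.15
-0.044, -0.001, 0.001, -0.0, -0.0, 5.0,
-0.09, -0.006, 0.001, -0.0, -0.0, 10.3,
-0.135, -0.014, 0.001, -0.0, -0.0, 15.5,
-0.178, -0.025, 0.001, -0.0, -0.0, 20.8,
-0.221, -0.04, 0.001, -0.0, -0.0, 26.0,
-0.261, -0.058, 0.001, -0.0, -0.0, 31.3,
-0.3, -0.079, 0.001, -0.0, 0.0, 36.5,
-0.337, -0.103, 0.001, -0.0, 0.0, 41.8,
-0.371, -0.129, 0.001, -0.0, 0.0, 47.0,
-0.403, -0.158, 0.001, -0.0, 0.0, 52.3,
-0.432, -0.19, 0.001, -0.0, 0.0, 57.5,
-0.458, -0.223, 0.001, -0.0, 0.0, 62.7,
-0.481, -0.257, 0.001, -0.0, 0.0, 68.0,
-0.502, -0.294, 0.001, -0.0, 0.0, 73.2,
```

Emit:
step_arm --commands '[-0.044,-0.001,0.001,0,0,5,-0.09,-0.006,0.001,0,0,10.3,-0.135,-0.014,0.001,0,0,15.5,-0.178,-0.025,0.001,0,0,20.8,-0.221,-0.04,0.001,0,0,26,-0.261,-0.058,0.001,0,0,31.3,-0.3,-0.079,0.001,0,0,36.5,-0.337,-0.103,0.001,0,0,41.8,-0.371,-0.129,0.001,0,0,47,-0.403,-0.158,0.001,0,0,52.3]'

```text
t: 2.15
tcp_pos: [0.5167, -0.1421, 0.2198]
tool_rot: [0.862, 0.507, 0.0, 0.0]
force: [1.2, -0.3, 0.1]
finger_gap: 1.0
gripper_force: 0.0
```

```bash
python3 - <<'E'
from h import *
import pickle
d=snap("wrist","w1.png"); pickle.dump(d,open("w1.pkl","wb"))
az=np.radians(np.linspace(75.8,-33.6,25)[1:]); r=np.linspace(.625,.517,25)[1:]; yw=np.linspace(75.9,-50,25)[1:]
plan([(a*np.cos(b),a*np.sin(b),.16) for a,b in zip(r,az)][20:],yw[20:])
E
```

```text
now [ 0.515  -0.1483  0.2198] yaw -29.43 t 2.2
-0.036, 0.002, 0.06, 0.1, 0.3, 4.8,
-0.078, 0.003, 0.06, 0.1, 0.3, 10.1,
-0.12, 0.0, 0.06, 0.1, 0.3, 15.3,
-0.161, -0.006, 0.061, 0.1, 0.3, 20.6,
```

View pics/w1.png

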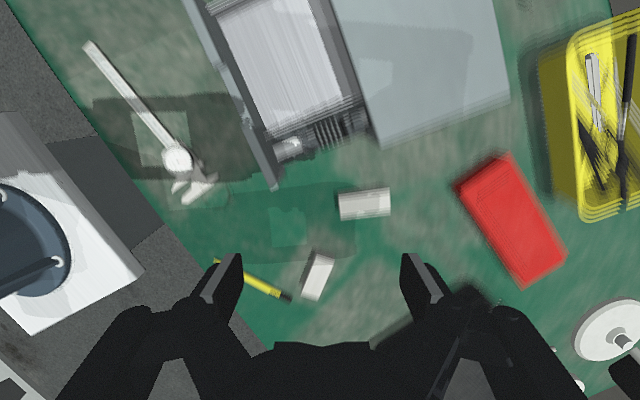

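The wrist picture is blurred because the arm was still settling. It shows the target bar at (318,277) between the fingers, the second bar at (364,203), the lever at about (325,135) and the drawer above it. I'll move over the bar.

Emit:
step_arm --commands '[-0.036,0.002,0.02,0,0,4.8,-0.078,0.003,0.04,0,0,10.1,-0.12,0,0.06,0,0,15.3,-0.161,-0.006,0.061,0,0,20.6,-0.161,-0.006,0.061,0,0,20.6,-0.161,-0.006,0.061,0,0,20.6,-0.161,-0.006,0.061,0,0,20.6,-0.161,-0.006,0.061,0,0,20.6,-0.161,-0.006,0.061,0,0,20.6,-0.161,-0.006,0.061,0,0,20.6]'

```text
t: 3.2
tcp_pos: [0.4347, -0.2776, 0.1592]
tool_rot: [0.938, 0.347, 0.0, 0.0]
force: [0.1, -0.2, 0.3]
finger_gap: 1.001
gripper_force: 0.0
```

```bash
cat > m.py <<'E'
from h import *
import sys
d=snap("wrist",sys.argv[1]); g=cv2.cvtColor(d["pixels"],cv2.COLOR_BGR2HSV)
X=np.array([.430,-.286,.024]); u=proj(d,X); print("expect",u)
m=((g[...,1]<60)&(g[...,2]>150)).astype(np.uint8)
n,l,st,c=cv2.connectedComponentsWithStats(m)
for k in range(1,n):
    if st[k,4]<300: continue
    r=cv2.minAreaRect(np.argwhere(l==k)[:,::-1].astype(np.float32)); b=np.array([onz(d,*q,0.024)[:2] for q in cv2.boxPoints(r)]); e=b[1]-b[0],b[2]-b[1]
    print(st[k],c[k].round(),b.mean(0).round(4),[(np.linalg.norm(x).round(3),np.degrees(np.arctan2(x[1],x[0])).round(1)) for x in e])
E
python3 m.py w2.png; python3 -c "
from h import *
plan([(.43,-.286,.16)],[-50])"
```

```text
expect [324.33286187 188.60332723]
[143   0  61  55 901] [175.  25.] [ 0.4628 -0.0623] [(np.float64(0.013), np.float64(-14.7)), (np.float64(0.068), np.float64(-96.6))]
[197   0  33  36 565] [213.  17.] [ 0.4922 -0.0897] [(np.float64(0.036), np.float64(-6.7)), (np.float64(0.014), np.float64(-88.9))]
[   0   18  119   98 2595] [68. 71.] [0.3545 0.0177] [(np.float64(0.041), np.float64(-16.4)), (np.float64(0.145), np.float64(-91.8))]
[ 306   23   77   65 2333] [344.  55.] [ 0.5483 -0.2101] [(np.float64(0.073), np.float64(-21.6)), (np.float64(0.03), np.float64(-105.0))]
[128  54  28  29 344] [141.  69.] [ 0.4025 -0.0579] [(np.float64(0.032), np.float64(-25.1)), (np.float64(0.021), np.float64(-113.0))]
[ 111   88   45   64 1329] [132. 119.] [ 0.3512 -0.0745] [(np.float64(0.068), np.float64(9.2)), (np.float64(0.04), np.float64(-69.3))]
[ 64  99  29  33 385] [ 77. 114.] [ 0.3147 -0.0227] [(np.float64(0.035), np.float64(-24.8)), (np.float64(0.029), np.float64(-114.3))]
[ 310  156   28   62 1373] [325. 185.] [ 0.4308 -0.2856] [(np.float64(0.03), np.float64(-47.4)), (np.float64(0.073), np.float64(-136.4))]
[   0  207  129  170 8757] [ 65. 292.] [ 0.0368 -0.0715] [(np.float64(0.281), np.float64(-9.5)), (np.float64(0.163), np.float64(-89.0))]
[  0 378  45  22 402] [ 18. 390.] [-0.1889 -0.1224] [(np.float64(0.065), np.float64(11.8)), (np.float64(0.094), np.float64(-44.1))]
now [ 0.4346 -0.2778  0.1592] yaw -49.36 t 3.25
-0.009, 0.003, -0.001, 0.0, -0.0, 0.6,
```

View pics/w2.png

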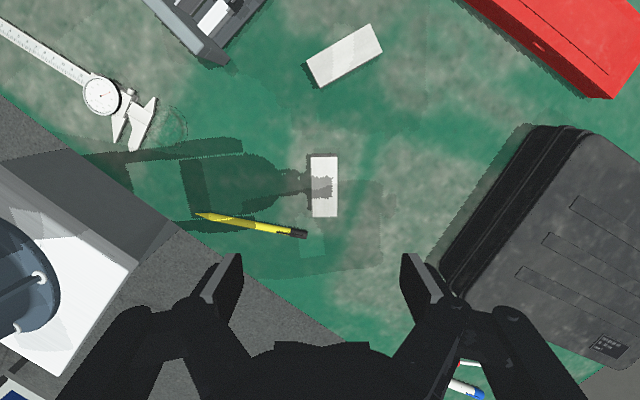

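The settled wrist picture shows the target bar at (325,185), free-standing, with the pencil at (250,225) clear of the fingers. It measures (0.431,-0.2856), axis 42.5°. I'll grasp with the jaw half open to stay clear of the pencil.

Emit:
step_arm --commands '[-0.008,0.0034,0.04,0,0,-1.6,-0.008,0.0034,0.08,0,0,-1.6,-0.008,0.0034,0.11,0,0,-1.6,-0.008,0.0034,0.13,0,0,-1.6,-0.008,0.0034,0.142,0,0,-1.6,-0.008,0.0034,0.15,0,0,-1.6,-0.008,0.0034,0.155,0,0,-1.6,-0.008,0.0034,0.156,0,0,-1.6,-0.008,0.0034,0.156,0,0,-1.6,-0.008,0.0034,0.156,0,0,-1.6]' --jaw 58

```text
t: 4.25
tcp_pos: [0.4307, -0.2866, 0.0038]
tool_rot: [0.933, 0.36, 0.0, 0.001]
force: [-0.0, 0.1, 0.1]
finger_gap: 0.58
gripper_force: 0.0
```

Emit:
step_arm --commands '[0,0,0,0,0,0,0,0,0,0,0,0,0,0,0,0,0,0,0,0,0,0,0,0,0,0,0,0,0,0,0,0,0,0,0,0,0,0,-0.02,0,0,0,0,0,-0.05,0,0,0,0,0,-0.09,0,0,0,0,0,-0.13,0,0,0]' --jaw 0 --grip_force 60

```text
t: 5.25
tcp_pos: [0.4298, -0.2857, 0.1339]
tool_rot: [0.933, 0.36, -0.0, -0.001]
force: [-0.1, -1.9, -1.3]
finger_gap: -0.002
gripper_force: 0.0
```

```bash
python3 - <<'E'
from h import *
import pickle
s=pickle.load(open("scene0.pkl","rb"))
g=cv2.cvtColor(s["pixels"],cv2.COLOR_BGR2HSV)
print(manip.sense()["force"],manip.sense()["finger_gap"],manip.sense()["gripper_force"])
# drawer pose guess from roof mouth corner & front corners
yaw=np.radians(-7.5)
fm=np.array([(0.4877+.4612)/2,(.0953-.1179)/2]); ex=np.array([np.cos(yaw),np.sin(yaw)]); ey=np.array([-ex[1],ex[0]])
print(fm)
w=pickle.load(open("side0.pkl","rb"))
# enlarged crops side by side, drawer area both views
a=cv2.resize(s["pixels"][205:295,262:382],None,fx=6,fy=6,interpolation=2)[:,:720]
cv2.imwrite("pics/lev.png",a)
E
```

```text
[-0.05046279 -1.87335612 -1.26487152] -0.0019686059291281707 0.0
[ 0.47445 -0.0113 ]
```

View pics/lev.png

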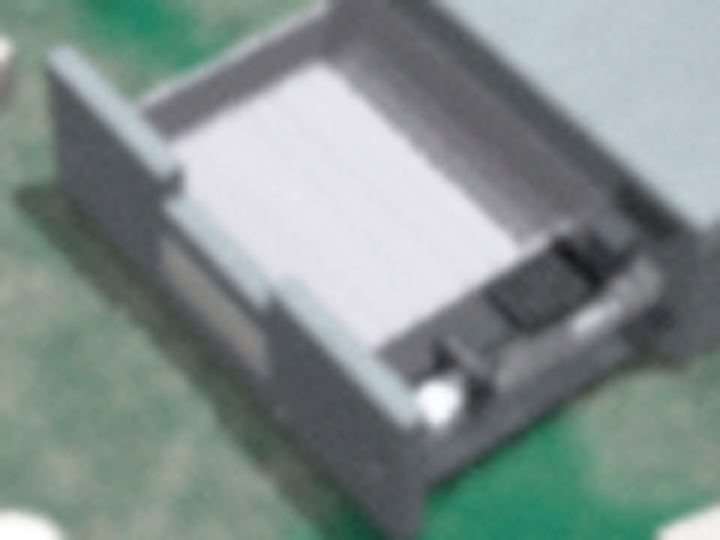

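The crop shows the drawer, with the black ribbed pad at crop (540,285), which is scene (352,252). The jaw closed fully, so the lift started before the fingers gripped. I'll look again.

```bash
python3 - <<'E'
import re
s=open("m.py").read(); open("m.py","w").write(s)
E
python3 m.py w3.png | grep -E "expect|0.43|0.42|0.44"; python3 - <<'E'
from h import *
import pickle
s=pickle.load(open("scene0.pkl","rb")); print("pad",onz(s,352,252,.055))
plan([(.431,-.2856,.1)],[-48])
E
```

```text
expect [322.10862036 187.37939532]
[121   0  16  29 304] [128.  14.] [ 0.4341 -0.0459] [(np.float64(0.014), np.float64(-51.0)), (np.float64(0.023), np.float64(-147.2))]
[285 142  26  34 449] [295. 158.] [ 0.4357 -0.2471] [(np.float64(0.034), np.float64(39.8)), (np.float64(0.025), np.float64(-48.0))]
[ 308  153   30   69 1837] [323. 185.] [ 0.4295 -0.287 ] [(np.float64(0.029), np.float64(-47.9)), (np.float64(0.075), np.float64(-136.9))]
[383 227  19  36 353] [391. 244.] [ 0.4323 -0.3895] [(np.float64(0.046), np.float64(41.3)), (np.float64(0.019), np.float64(-54.2))]
pad [ 0.55303833 -0.09732815  0.055     ]
now [ 0.4331 -0.2888  0.1401] yaw -47.82 t 5.3
0.001, -0.004, 0.04, 0.6, -0.0, 0.2,
```

View pics/w3.png

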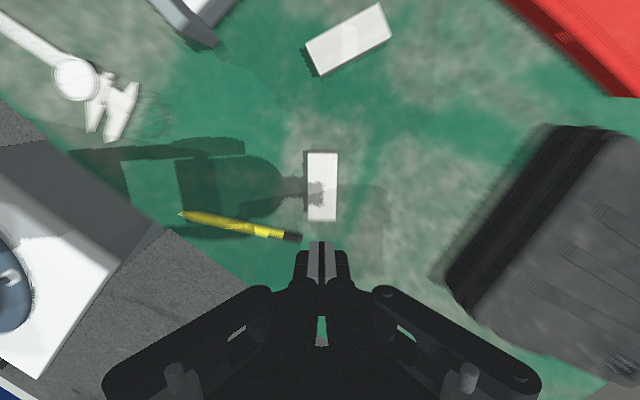

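The bar at (323,185) hasn't moved, so the grasp was only lifted too early. I'll go down again, close fully, then lift.

Emit:
step_arm --commands '[0,0,0,0,0,0,0,0,0.02,0,0,0,0,0,0.05,0,0,0,0,0,0.08,0,0,0,0,0,0.1,0,0,0,0,0,0.115,0,0,0,0,0,0.123,0,0,0,0,0,0.128,0,0,0,0,0,0.13,0,0,0,0,0,0.13,0,0,0]' --jaw 58

```text
t: 6.3
tcp_pos: [0.4304, -0.2863, 0.0031]
tool_rot: [0.933, 0.36, 0.0, 0.0]
force: [-0.4, 0.6, 0.5]
finger_gap: 0.582
gripper_force: 0.0
```

Emit:
step_arm --commands '[0,0,0,0,0,0,0,0,0,0,0,0,0,0,0,0,0,0,0,0,0,0,0,0,0,0,0,0,0,0,0,0,0,0,0,0,0,0,0,0,0,0,0,0,0,0,0,0,0,0,0,0,0,0,0,0,0,0,0,0]' --jaw 0 --grip_force 80

```text
t: 7.3
tcp_pos: [0.4303, -0.2862, 0.003]
tool_rot: [0.933, 0.36, -0.0, -0.0]
force: [-0.3, -1.5, 0.3]
finger_gap: -0.001
gripper_force: 0.0
```

```bash
python3 - <<'E'
from h import *
s=manip.sense();d=snap("wrist","w4.png"); e=snap("scene"); f=snap("side")
print(s["tcp_pos"],proj(d,s["tcp_pos"]),proj(e,s["tcp_pos"]),proj(f,s["tcp_pos"]))
A=cv2.resize(d["pixels"][150:400,170:470],(400,333)); 
B=[]
for q in(e,f):
    u=proj(q,s["tcp_pos"]).astype(int); u=np.clip(u,[60,50],[579,349]); B.append(cv2.resize(q["pixels"][u[1]-50:u[1]+50,u[0]-60:u[0]+60],(400,333)))
cv2.imwrite("pics/v4.png",np.hstack([A[:266],B[0][:266]]) if 0 else cv2.resize(np.hstack([A]+B),(800,222)))
E
```

```text
[ 0.43027888 -0.28619962  0.00299809] [321.91633778 233.84688494] [379.5502645  358.19052222] [409.29476096 165.30795156]
```

View pics/v4.png

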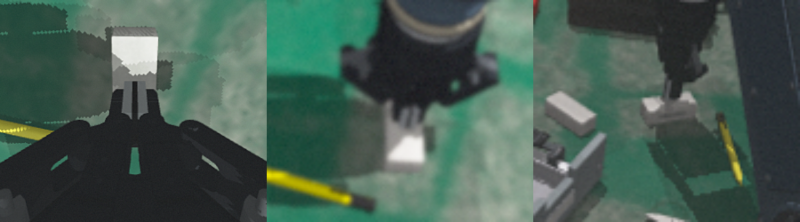

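```bash
python3 - <<'E'
from h import *
print(manip.tcp_to_grasp)
s=manip.sense();d=snap("wrist");R=Ro.from_quat(s["tool_rot"]).as_matrix();t=np.array(s["tcp_pos"])
for x in(.011,-.011):
  for z in(0,-.01,-.02,-.03): print(x,z,proj(d,t+R@[x,0,z]).round())
g=cv2.cvtColor(d["pixels"],cv2.COLOR_BGR2GRAY)
print(g[150:270:4,321]); print(g[150:270:4,312])
print(onz(d,322,185,.024),[proj(d,[.4305+a*.0265,-.286+a*.0245,.024]).round() for a in(-1,0,1)])
a=[]
for n,p in(("scene",(380,350)),("side",(410,160))):
    q=snap(n)["pixels"]; a.append(cv2.resize(q[p[1]-32:p[1]+28,p[0]-30:p[0]+30],(400,400),interpolation=cv2.INTER_NEAREST))
cv2.imwrite("pics/v5.png",np.hstack(a))
E
```

```text
0.0187
0.011 0 [322. 219.]
0.011 -0.01 [322. 225.]
0.011 -0.02 [322. 232.]
0.011 -0.03 [322. 240.]
-0.011 0 [322. 248.]
-0.011 -0.01 [322. 256.]
-0.011 -0.02 [322. 264.]
-0.011 -0.03 [322. 273.]
[125 127 128 130 133 132 131 128 109 119 115 233 230 231 231 228 229 228
 205 207 207 127 119  31  34  30  32  32  32  29]
[116 122 123 129 134 132 129 128 105 124 135 231 230 228 231 229 231 231
 219 117 120 120 121  98  98 100 100  96  99  98]
[ 0.46018432 -0.25910836  0.024     ] [array([323., 298.]), array([322., 249.]), array([321., 192.])]
```

View pics/v5.png

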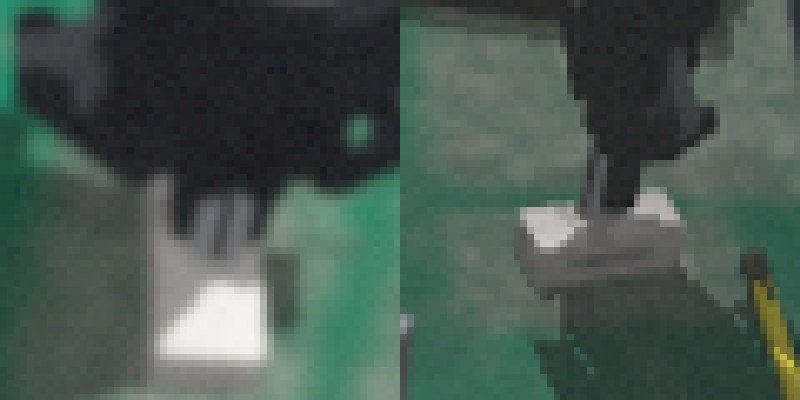

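The enlarged views show shut fingers standing inside the bar's outline at (215,230) and (610,205). The bar is undisturbed and there is no contact force. I'll test this with a sideways nudge before concluding anything.

Emit:
step_arm --commands '[0,0.004,0,0,0,0,0,0.008,0,0,0,0,0,0.012,0,0,0,0,0,0.016,0,0,0,0,0,0.02,0,0,0,0,0,0.024,0,0,0,0,0,0.028,0,0,0,0,0,0.03,0,0,0,0,0,0.03,0,0,0,0,0,0.03,0,0,0]'

```text
validation failed for argument at $.co...
```

```bash
python3 - <<'E'
from h import *
import pickle
print(manip.sense()["force"])
q=snap("scene"); s0=pickle.load(open("scene0.pkl","rb")); side=snap("side")
for d in(s0,q,pickle.load(open("side0.pkl","rb")),side):
    g=cv2.cvtColor(d["pixels"],cv2.COLOR_BGR2HSV); m=((g[...,1]<45)&(g[...,2]>140)).astype(np.uint8)
    n,l,st,c=cv2.connectedComponentsWithStats(m)
    for k in range(1,n):
        if 60<st[k,4]<900:
            P=onz(d,*c[k],.024); 
            if .3<P[0]<.7 and -.75<P[1]<.4: print(P.round(3)[:2],st[k,4],c[k].round(),end=" | ")
    print()
plan([(.40,-.25,.12),(.45,-.22,.14),(.5474,-.21,.14)],[-60,-80,-112])
E
```

```text
[-0.90562622  0.14458409 -0.15802971]
[0.589 0.337] 83 [244. 165.] | [0.453 0.32 ] 306 [206. 191.] | [ 0.576 -0.286] 197 [427. 306.] | [ 0.493 -0.346] 176 [426. 352.] | [ 0.521 -0.397] 243 [457. 360.] | [ 0.482 -0.379] 101 [437. 367.] | [ 0.519 -0.424] 74 [469. 370.] | 
[0.588 0.336] 92 [244. 165.] | [0.452 0.318] 328 [206. 191.] | [ 0.54  -0.149] 75 [365. 278.] | [ 0.655 -0.344] 89 [471. 300.] | [ 0.584 -0.294] 198 [432. 306.] | [ 0.405 -0.309] 406 [381. 370.] | 
[ 0.548 -0.209] 142 [365. 163.] | [ 0.431 -0.284] 140 [410. 160.] | [ 0.495 -0.121] 69 [369. 185.] | [ 0.347 -0.045] 256 [409. 219.] | [0.338 0.086] 319 [394. 255.] | [0.486 0.189] 297 [321. 262.] | [0.589 0.346] 106 [248. 293.] | [0.454 0.335] 420 [301. 315.] | 
[ 0.548 -0.209] 143 [365. 163.] | [ 0.495 -0.124] 81 [370. 184.] | [ 0.347 -0.045] 260 [409. 219.] | [0.338 0.088] 311 [394. 256.] | [0.486 0.189] 307 [321. 262.] | [0.59  0.346] 114 [248. 293.] | [0.455 0.335] 439 [301. 315.] | 
now [ 0.4303 -0.2862  0.003 ] yaw -47.84 t 7.7
0.002, -0.047, -0.117, -0.0, -0.0, 12.2,
0.059, -0.036, -0.137, -0.0, -0.0, 32.2,
0.138, 0.022, -0.137, -0.0, -0.0, 64.2,
```

The move call was refused. I'll send the nudge again.

Emit:
step_arm --commands '[0,0.004,0,0,0,0,0,0.008,0,0,0,0,0,0.012,0,0,0,0,0,0.016,0,0,0,0,0,0.02,0,0,0,0,0,0.024,0,0,0,0,0,0.028,0,0,0,0,0,0.03,0,0,0,0,0,0.03,0,0,0,0,0,0.03,0,0,0]'

```text
validation failed for argument at $.co...
```

```bash
python3 - <<'E'
from h import *
s=manip.sense();print(s["force"],s["tcp_pos"])
q=snap("scene");g=cv2.cvtColor(q["pixels"],cv2.COLOR_BGR2HSV); m=((g[...,1]<45)&(g[...,2]>140)).astype(np.uint8)
n,l,st,c=cv2.connectedComponentsWithStats(m)
print([(onz(q,*c[k],.024).round(3)[:2],st[k],c[k].round()) for k in range(1,n) if st[k,4]>60 and abs(c[k]-[380,360]).max()<40])
plan([(.40,-.25,.12)],[-60])
E
```

```text
[-0.46591691  0.19959959 -0.47017407] [ 0.43029139 -0.28620402  0.00301601]
[(array([ 0.405, -0.309]), array([368, 354,  26,  34, 406], dtype=int32), array([381., 370.]))]
now [ 0.4303 -0.2862  0.003 ] yaw -47.84 t 7.75
0.002, -0.047, -0.117, 0.0, -0.0, 12.2,
```

Emit:
step_arm --commands '[0.0,0.005,0.0,0.0,0.0,0.0,0.0,0.01,0.0,0.0,0.0,0.0,0.0,0.015,0.0,0.0,0.0,0.0,0.0,0.02,0.0,0.0,0.0,0.0,0.0,0.025,0.0,0.0,0.0,0.0,0.0,0.03,0.0,0.0,0.0,0.0,0.0,0.03,0.0,0.0,0.0,0.0,0.0,0.03,0.0,0.0,0.0,0.0,0.0,0.03,0.0,0.0,0.0,0.0,0.0,0.03,0.0,0.0,0.0,0.0]' --jaw 0

```text
t: 8.75
tcp_pos: [0.4501, -0.3081, 0.003]
tool_rot: [0.933, 0.36, -0.0, -0.0]
force: [-0.8, 0.1, -0.3]
finger_gap: -0.005
gripper_force: 0.0
```

```bash
python3 - <<'E'
from h import *
for n,p in(("scene",[380,360]),("side",[410,160])):
    q=snap(n);g=cv2.cvtColor(q["pixels"],cv2.COLOR_BGR2HSV); m=((g[...,1]<45)&(g[...,2]>140)).astype(np.uint8)
    k_=cv2.connectedComponentsWithStats(m); st,c=k_[2],k_[3]
    print([(onz(q,*c[k],.024).round(3)[:2],st[k],c[k].round()) for k in range(1,len(c)) if st[k,4]>40 and abs(c[k]-p).max()<40])
plan([(.44,-.30,.12)],[-48])
plan([(.44,-.27,.14),(.47,-.24,.14),(.5474,-.21,.14),],[-65,-90,-112])
E
```

```text
[(array([ 0.416, -0.3  ]), array([374, 341,  20,  45, 420], dtype=int32), array([382., 363.]))]
[]
now [ 0.4502 -0.3083  0.003 ] yaw -47.84 t 8.85
-0.002, -0.013, -0.117, -0.0, 0.0, 0.2,
now [ 0.4502 -0.3083  0.003 ] yaw -47.84 t 8.85
0.018, -0.035, -0.137, -0.0, 0.0, 17.2,
0.06, -0.037, -0.137, -0.0, 0.0, 42.2,
0.138, -0.008, -0.137, -0.0, 0.0, 64.2,
```

The shut fingers swept 30 mm through the bar's volume with no force, and the bar's picture edge stayed at column 394. So the farthest-right lookalike has no physical body and can't be grasped. The next farthest right is the bar at scene (389,295), at (0.5475,-0.2095). I'll go there, measure from close by and see whether it can be gripped.

Emit:
step_arm --commands '[0,0,-0.045,0,0,0,0,0,-0.09,0,0,8,0.01,-0.02,-0.137,0,0,16,0.03,-0.03,-0.137,0,0,24,0.06,-0.035,-0.137,0,0,32,0.09,-0.03,-0.137,0,0,40,0.115,-0.02,-0.137,0,0,48,0.13,-0.01,-0.137,0,0,56,0.138,-0.008,-0.137,0,0,63,0.138,-0.008,-0.137,0,0,63]' --jaw 58

```text
t: 9.85
tcp_pos: [0.5482, -0.2092, 0.1399]
tool_rot: [0.984, -0.18, 0.0, -0.0]
force: [-0.6, -0.1, -0.5]
finger_gap: 0.582
gripper_force: 0.0
```

Emit:
step_arm --commands '[0,0,0,0,0,0,0,0,0,0,0,0,0,0,0,0,0,0,0,0,0,0,0,0,0,0,0,0,0,0,0,0,0,0,0,0,0,0,0,0,0,0,0,0,0,0,0,0,0,0,0,0,0,0,0,0,0,0,0,0]'

```text
t: 10.85
tcp_pos: [0.5474, -0.2099, 0.14]
tool_rot: [0.984, -0.181, -0.0, -0.0]
force: [0.4, -0.2, 0.2]
finger_gap: 0.581
gripper_force: 0.0
```

```bash
python3 m.py w6.png | grep -E "0\.5[0-9]+ +-0\.[12]|0.43.*-0.28"; python3 -c "
from h import *
plan([(.5478,-.2095,.003)],[-111])
d=snap('wrist');print(proj(d,[.5478,-.2095,.024]),proj(d,[.43,-.286,.024]))"
```

```text
[ 307  152   29   65 1736] [321. 182.] [ 0.5479 -0.21  ] [(np.float64(0.029), np.float64(-110.9)), (np.float64(0.071), np.float64(160.0))]
[ 384  231   64   44 1348] [415. 252.] [ 0.4304 -0.2849] [(np.float64(0.029), np.float64(-41.2)), (np.float64(0.075), np.float64(-138.5))]
now [ 0.5474 -0.2098  0.14  ] yaw -110.83 t 10.9
0.0, -0.0, 0.137, -0.0, 0.0, 0.2,
[320.61265724 185.48798741] [417.1954689  253.27414499]
```

The first bar is still at (0.430,-0.285), so the nudge didn't move it. I'm centred over the second bar, so I'll go down and close.

Emit:
step_arm --commands '[0,0,0.03,0,0,0,0,0,0.065,0,0,0,0,0,0.09,0,0,0,0,0,0.11,0,0,0,0,0,0.123,0,0,0,0,0,0.131,0,0,0,0,0,0.135,0,0,0,0,0,0.137,0,0,0,0,0,0.137,0,0,0,0,0,0.137,0,0,0]'

```text
t: 11.95
tcp_pos: [0.5479, -0.2102, 0.0038]
tool_rot: [0.984, -0.181, 0.001, 0.0]
force: [0.0, 1.3, -0.2]
finger_gap: 0.584
gripper_force: 0.0
```

Emit:
step_arm --commands '[0,0,0,0,0,0,0,0,0,0,0,0,0,0,0,0,0,0,0,0,0,0,0,0,0,0,0,0,0,0,0,0,0,0,0,0,0,0,0,0,0,0,0,0,0,0,0,0,0,0,0,0,0,0,0,0,0,0,0,0]' --jaw 0 --grip_force 80

```text
t: 12.95
tcp_pos: [0.5474, -0.2099, 0.003]
tool_rot: [0.984, -0.181, -0.0, -0.0]
force: [-0.0, 0.6, -0.0]
finger_gap: -0.004
gripper_force: 0.0
```

The second bar gives the same result: the jaw shut fully with no force. That leaves the bar at scene (249,213), at (0.4865,0.188). It isn't the farthest right, but two of the three lookalikes have no body, so I need to find out whether this one does. I'll lift and go over it.

```bash
python3 - <<'E'
from h import *
n=16; az=np.radians(np.linspace(-21,21.1,n)); r=np.linspace(.586,.5215,n); yw=np.linspace(-111,17,n+1)[1:]; z=[.05,.1]+[.14]*(n-2)
W=[(a*np.cos(b),a*np.sin(b),c) for a,b,c in zip(r,az,z)]
plan(W[:10],yw[:10])
E
```

```text
now [ 0.5474 -0.2099  0.003 ] yaw -110.84 t 12.95
-0.0, 0.0, -0.047, -0.0, 0.0, -7.8,
-0.005, -0.028, -0.097, -0.0, 0.0, -15.8,
-0.011, -0.056, -0.137, -0.0, 0.0, -23.8,
-0.019, -0.084, -0.137, -0.0, 0.0, -31.8,
-0.028, -0.111, -0.137, -0.0, 0.0, -39.8,
-0.038, -0.137, -0.137, -0.0, 0.0, -47.8,
-0.05, -0.162, -0.137, -0.0, 0.0, -55.8,
-0.062, -0.187, -0.137, -0.0, 0.0, -63.8,
-0.076, -0.211, -0.137, -0.0, 0.0, -71.8,
-0.091, -0.234, -0.137, -0.0, -0.0, -79.8,
```

Emit:
step_arm --commands '[0,0,-0.047,0,0,-7.8,0,-0.01,-0.097,0,0,-15.8,-0.011,-0.05,-0.137,0,0,-23.8,-0.019,-0.084,-0.137,0,0,-31.8,-0.028,-0.111,-0.137,0,0,-39.8,-0.038,-0.137,-0.137,0,0,-47.8,-0.05,-0.162,-0.137,0,0,-55.8,-0.062,-0.187,-0.137,0,0,-63.8,-0.076,-0.211,-0.137,0,0,-71.8,-0.091,-0.234,-0.137,0,0,-79.8]' --jaw 58

```text
t: 13.95
tcp_pos: [0.5454, 0.0423, 0.1401]
tool_rot: [0.869, 0.495, 0.0, 0.0]
force: [0.5, 0.9, -0.3]
finger_gap: 0.581
gripper_force: 0.0
```

```bash
python3 - <<'E'
from h import *
n=16; az=np.radians(np.linspace(-21,21.1,n)); r=np.linspace(.586,.5215,n); yw=np.linspace(-111,17,n+1)[1:]
plan([(a*np.cos(b),a*np.sin(b),.14) for a,b in zip(r,az)][10:],yw[10:])
E
```

```text
now [0.5454 0.0423 0.1401] yaw -30.7 t 13.95
0.018, -0.018, 0.0, 0.0, -0.0, -7.7,
0.036, -0.038, 0.0, 0.0, -0.0, -15.7,
0.052, -0.059, 0.0, 0.0, -0.0, -23.7,
0.068, -0.08, 0.0, 0.0, -0.0, -31.7,
0.082, -0.102, 0.0, 0.0, -0.0, -39.7,
0.095, -0.125, 0.0, 0.0, -0.0, -47.7,
```

Emit:
step_arm --commands '[0.018,-0.018,0,0,0,-7.7,0.036,-0.038,0,0,0,-15.7,0.052,-0.059,0,0,0,-23.7,0.068,-0.08,0,0,0,-31.7,0.082,-0.102,0,0,0,-39.7,0.095,-0.125,0,0,0,-47.7,0.095,-0.125,0,0,0,-47.7,0.095,-0.125,0,0,0,-47.7,0.095,-0.125,0,0,0,-47.7,0.095,-0.125,0,0,0,-47.7]'

```text
t: 14.95
tcp_pos: [0.4882, 0.1862, 0.1401]
tool_rot: [0.598, 0.801, 0.0, 0.0]
force: [0.2, -0.4, 0.1]
finger_gap: 0.583
gripper_force: 0.0
```

```bash
python3 m.py w7.png | grep -E "0\.4[0-9]+ +0\.[12]"; python3 -c "
from h import *
plan([(.487,.188,.003)],[17])
d=snap('wrist');print(proj(d,[.487,.188,.024]))"
```

```text
[ 307  153   28   63 1598] [320. 186.] [0.4866 0.1869] [(np.float64(0.069), np.float64(105.5)), (np.float64(0.028), np.float64(16.5))]
now [0.4881 0.1862 0.14  ] yaw 16.55 t 15.0
0.002, -0.001, 0.137, 0.0, 0.0, -0.5,
[321.21289296 184.33818375]
```

Emit:
step_arm --commands '[0.001,-0.001,0.03,0,0,0,0.001,-0.001,0.065,0,0,0,0.001,-0.001,0.09,0,0,0,0.001,-0.001,0.11,0,0,0,0.001,-0.001,0.123,0,0,0,0.001,-0.001,0.131,0,0,0,0.001,-0.001,0.135,0,0,0,0.001,-0.001,0.137,0,0,0,0.001,-0.001,0.137,0,0,0,0.001,-0.001,0.137,0,0,0]'

```text
t: 16.05
tcp_pos: [0.4867, 0.1878, 0.0037]
tool_rot: [0.597, 0.802, 0.001, 0.001]
force: [0.4, -0.1, 0.5]
finger_gap: 0.584
gripper_force: 0.0
```

Emit:
step_arm --commands '[0,0,0,0,0,0,0,0,0,0,0,0,0,0,0,0,0,0,0,0,0,0,0,0,0,0,0,0,0,0,0,0,0,0,0,0,0,0,0,0,0,0,0,0,0,0,0,0,0,0,0,0,0,0,0,0,0,0,0,0]' --jaw 0 --grip_force 80

```text
t: 17.05
tcp_pos: [0.4862, 0.1877, 0.003]
tool_rot: [0.597, 0.802, -0.0, -0.0]
force: [0.6, -0.1, -0.7]
finger_gap: -0.001
gripper_force: 0.0
```

All three bars let the fingers through. Before going on I'll check whether the fingers make contact with anything, by pressing gently on the bench here.

Emit:
step_arm --commands '[0,0,0.001,0,0,0,0,0,0.002,0,0,0,0,0,0.003,0,0,0,0,0,0.004,0,0,0,0,0,0.005,0,0,0,0,0,0.005,0,0,0,0,0,0.005,0,0,0,0,0,0.005,0,0,0,0,0,0.005,0,0,0,0,0,0.005,0,0,0]'

```text
t: 18.05
tcp_pos: [0.4862, 0.1877, -0.002]
tool_rot: [0.597, 0.802, 0.0, 0.0]
force: [0.2, -1.3, 0.6]
finger_gap: -0.0
gripper_force: 0.0
```

```bash
python3 - <<'E'
from h import *
s=manip.sense(); print(s["tcp_pos"],s["force"],s["finger_gap"])
d=snap("wrist","w8.png"); g=cv2.cvtColor(d["pixels"],cv2.COLOR_BGR2GRAY)
print(g[170:270:4,321],g[170:270:4,305],g[170:270:4,338])
q=snap("side")
a=cv2.resize(d["pixels"][130:290,220:420],(400,320)); b=cv2.resize(q["pixels"][222:302,271:371],(400,320))
cv2.imwrite("pics/v8.png",np.hstack([a,b]))
E
```

```text
[ 0.48618843  0.18771072 -0.00196652] [ 0.19055971 -1.25631727  0.59003424] -0.00015282533803289363
[ 88  85  88  93 103 108 117 169 166 171 167 167 168 143 137 139 116 115
  32  35  33  29  31  32  28] [ 89  89  90  90 101 114 120 166 174 171 170 171 145 140 138 140 141 119
 120 121  58  36  33  34  33] [ 87  86  86  89 103 108 118 169 171 167 153 153 155 149 156 118 118 118
 120 120  55  37  31  36  34]
```

The TCP reads -2 mm with no bench contact, so the real fingertips must end well above the reported TCP. In the w3 picture the shut fingertips appear at row 240, where the model puts the tip at rows 219-234. So the bars may be real, with the fingers closing just above them. I'll feel for the bar's top.

Emit:
step_arm --commands '[0,0,0.001,0,0,0,0,0,0.002,0,0,0,0,0,0.003,0,0,0,0,0,0.004,0,0,0,0,0,0.005,0,0,0,0,0,0.006,0,0,0,0,0,0.007,0,0,0,0,0,0.008,0,0,0,0,0,0.008,0,0,0,0,0,0.008,0,0,0]'

```text
t: 19.15
tcp_pos: [0.4865, 0.1878, -0.0035]
tool_rot: [0.597, 0.802, 0.001, 0.001]
force: [-9.0, -2.5, 53.8]
finger_gap: -0.001
gripper_force: 26.9
```

```bash
python3 - <<'E'
from h import *
s=manip.sense(); print(s["tcp_pos"],s["force"],s["q"])
d=cv2.imread("pics/w3.png"); g=cv2.cvtColor(d,cv2.COLOR_BGR2GRAY)
for c in(300,305,310,313,317,321,325,329,335,340): print(c,g[228:262:2,c])
E
```

```text
[ 0.48649283  0.18776708 -0.00350204] [-9.02373068 -2.47275978 53.7911482 ] [ 1.54058308e-01  7.31595706e-01  1.83909165e+00 -6.25089478e-04
  5.67638117e-01 -1.36936398e-01]
300 [124 115 101  76  50  57  67  79  95 101  99  68  28  35  31  36  40]
305 [138 134 130 125 122 118 112 112 109 111 111  53  31  34  34  32  38]
310 [134 135 133 133 129 126 117  92  96  94  95  99 100  98  97  97  98]
313 [125 124 132 140 139 131 118  97  96  97  96  95  96  96  94  96  95]
317 [120 118 120 120 121 120 123  98 100  99 100 101 102 100  98  97  97]
321 [114 114 112 111 110 106 109  31  29  33  33  28  34  33  28  28  29]
325 [115 113 116 111 108 107 107 100 104 103 104 103 105  91  90  87  90]
329 [116 122 119 115 110 109 106  99  97  96  96  97  98  94  98  94  96]
335 [113 114 114 115 112 111 108 103  99  96  95  43  22  28  37  39  60]
340 [114 115 114 113 112 111 110 104 103 102 104  49  32  37  33  33  44]
```

Contact came at TCP z ≈ -0.003 on the bar's top (24 mm), so the real fingertips end about 27 mm short of the reported TCP. All three bars are solid. My earlier closings were about 6 mm above them, so my "no physical body" conclusion was wrong. I'm going back to the designated bar, the farthest right, with this offset.

```bash
python3 - <<'E'
from h import *
n=12; az=np.radians(np.linspace(21.1,-33.55,n+1)[1:]); r=np.linspace(.5215,.5166,n); r=r+.04*np.sin(np.linspace(0,np.pi,n)); yw=np.linspace(16.5,-47.5,n+1)[1:]
W=[(.4863,.1878,.04),(.4863,.1878,.09)]+[(a*np.cos(b),a*np.sin(b),.13) for a,b in zip(r,az)]; yw=[16.5,16.5]+list(yw)
plan(W,yw)
E
```

```text
now [ 0.4865  0.1878 -0.0035] yaw 16.7 t 19.15
0.0, -0.0, -0.044, 0.2, 0.0, 0.2,
0.0, 0.0, -0.094, 0.2, 0.0, 0.2,
-0.042, 0.002, -0.133, 0.2, 0.0, 5.5,
-0.084, 0.011, -0.133, 0.2, 0.0, 10.9,
-0.127, 0.016, -0.133, 0.2, 0.0, 16.2,
-0.172, 0.015, -0.133, 0.2, 0.0, 21.5,
-0.215, 0.008, -0.133, 0.2, 0.0, 26.9,
-0.258, -0.005, -0.133, 0.2, -0.0, 32.2,
-0.298, -0.024, -0.133, 0.2, -0.0, 37.5,
-0.334, -0.049, -0.133, 0.2, -0.0, 42.9,
-0.367, -0.079, -0.133, 0.2, -0.0, 48.2,
-0.395, -0.114, -0.134, 0.2, -0.0, 53.5,
-0.418, -0.151, -0.134, 0.2, -0.1, 58.9,
-0.437, -0.189, -0.134, 0.2, -0.1, 64.2,
```

Emit:
step_arm --commands '[0,0,-0.05,0,0,0,0,0,-0.1,0,0,0,-0.042,0.002,-0.14,0,0,5.5,-0.084,0.011,-0.14,0,0,10.9,-0.127,0.016,-0.14,0,0,16.2,-0.172,0.015,-0.14,0,0,21.5,-0.215,0.008,-0.14,0,0,26.9,-0.258,-0.005,-0.14,0,0,32.2,-0.298,-0.024,-0.14,0,0,37.5,-0.334,-0.049,-0.14,0,0,42.9]'

```text
t: 20.15
tcp_pos: [0.5355, -0.1486, 0.1299]
tool_rot: [0.85, 0.526, 0.0, 0.001]
force: [0.8, -0.1, -0.1]
finger_gap: 0.003
gripper_force: 0.0
```

```bash
python3 - <<'E'
from h import *
import pickle
n=12; az=np.radians(np.linspace(21.1,-33.55,n+1)[1:]); r=np.linspace(.5215,.5166,n); r=r+.04*np.sin(np.linspace(0,np.pi,n)); yw=np.linspace(16.5,-47.6,n+1)[1:]
plan([(a*np.cos(b),a*np.sin(b),.1) for a,b in zip(r,az)][8:]+[(.4305,-.2857,-.022)],list(yw[8:])+[-47.6])
E
```

```text
now [ 0.5355 -0.1486  0.1299] yaw -26.47 t 20.15
-0.043, -0.001, 0.03, 0.1, -0.0, 5.1,
-0.087, -0.007, 0.03, 0.1, -0.0, 10.5,
-0.129, -0.018, 0.03, 0.1, -0.0, 15.8,
-0.169, -0.033, 0.03, 0.1, -0.0, 21.1,
-0.17, -0.033, 0.152, 0.1, -0.0, 21.1,
```

Emit:
step_arm --commands '[-0.043,-0.001,0.01,0,0,5.1,-0.087,-0.007,0.02,0,0,10.5,-0.129,-0.018,0.04,0,0,15.8,-0.165,-0.033,0.055,0,0,21.1,-0.165,-0.033,0.065,0,0,21.1,-0.165,-0.033,0.07,0,0,21.1,-0.165,-0.033,0.07,0,0,21.1,-0.165,-0.033,0.07,0,0,21.1,-0.165,-0.033,0.07,0,0,21.1,-0.165,-0.033,0.07,0,0,21.1]' --jaw 58

```text
t: 21.15
tcp_pos: [0.4334, -0.2793, 0.0606]
tool_rot: [0.931, 0.365, 0.0, 0.001]
force: [0.2, -0.3, -0.1]
finger_gap: 0.578
gripper_force: 0.0
```

```bash
python3 m.py w9.png | grep -E "expect|0.4[23][0-9]* *-0.2[89]"; python3 -c "
from h import *
plan([(.4305,-.2857,-.022)],[-47.6])"
```

```text
expect [324.9399622  221.60650928]
now [ 0.4332 -0.2794  0.0605] yaw -47.25 t 21.2
-0.006, 0.003, 0.083, 0.1, -0.0, 0.3,
```

Emit:
step_arm --commands '[-0.006,0.003,0.02,0,0,0.3,-0.006,0.003,0.04,0,0,0.3,-0.006,0.003,0.056,0,0,0.3,-0.006,0.003,0.068,0,0,0.3,-0.006,0.003,0.076,0,0,0.3,-0.006,0.003,0.08,0,0,0.3,-0.006,0.003,0.082,0,0,0.3,-0.006,0.003,0.083,0,0,0.3,-0.006,0.003,0.083,0,0,0.3,-0.006,0.003,0.083,0,0,0.3]'

```text
t: 22.2
tcp_pos: [0.4303, -0.2863, -0.0226]
tool_rot: [0.932, 0.361, 0.0, 0.0]
force: [-0.2, 0.5, -0.5]
finger_gap: 0.576
gripper_force: 0.0
```

Emit:
step_arm --commands '[0,0,0,0,0,0,0,0,0,0,0,0,0,0,0,0,0,0,0,0,0,0,0,0,0,0,0,0,0,0,0,0,0,0,0,0,0,0,0,0,0,0,0,0,0,0,0,0,0,0,0,0,0,0,0,0,0,0,0,0]' --jaw 0 --grip_force 80

```text
t: 23.2
tcp_pos: [0.4302, -0.2861, -0.0223]
tool_rot: [0.932, 0.361, 0.0, 0.0]
force: [-0.2, 0.2, 5.1]
finger_gap: 0.328
gripper_force: 80.7
```

Gripped: the opening is 28 mm at 80 N. Next I'll lift and carry it to the drawer. From the front's corners, the drawer yaw is about -7.4° and the drop point about (0.5465,-0.0085).

```bash
python3 - <<'E'
from h import *
A=np.array([.4302,-.2861]);B=np.array([.5465,-.0085])
W=[(*A,.03),(*A,.08)]+[(*(A+(B-A)*f),.095) for f in np.linspace(0,1,8)[1:]]+[(*B,.095)]
plan(W,[-47.6,-47.6]+list(np.linspace(-47.6,-97.4,8)[1:])+[-97.4])
E
```

```text
now [ 0.4302 -0.2861 -0.0223] yaw -47.65 t 23.2
-0.0, 0.0, -0.052, 0.0, -0.0, -0.1,
0.0, 0.0, -0.102, 0.0, -0.0, -0.1,
0.039, -0.018, -0.117, 0.0, -0.0, 7.1,
0.078, -0.036, -0.117, 0.0, -0.0, 14.2,
0.117, -0.054, -0.117, 0.0, -0.0, 21.3,
0.156, -0.072, -0.117, 0.0, -0.0, 28.4,
0.195, -0.091, -0.117, 0.0, -0.0, 35.5,
0.234, -0.109, -0.117, 0.0, -0.0, 42.6,
0.273, -0.127, -0.117, 0.0, -0.0, 49.7,
0.273, -0.127, -0.117, 0.0, -0.0, 49.7,
```

Emit:
step_arm --commands '[0,0,-0.05,0,0,0,0,0,-0.1,0,0,0,0.039,-0.018,-0.117,0,0,7.1,0.078,-0.036,-0.117,0,0,14.2,0.117,-0.054,-0.117,0,0,21.3,0.156,-0.072,-0.117,0,0,28.4,0.195,-0.091,-0.117,0,0,35.5,0.234,-0.109,-0.117,0,0,42.6,0.273,-0.127,-0.117,0,0,49.7,0.273,-0.127,-0.117,0,0,49.7]'

```text
t: 24.2
tcp_pos: [0.5471, -0.0032, 0.0934]
tool_rot: [0.998, -0.062, 0.0, -0.001]
force: [-0.3, -0.6, -4.6]
finger_gap: 0.33
gripper_force: 81.3
```

```bash
python3 - <<'E'
from h import *
import pickle
d=snap("wrist"); 
plan([(.5465,-.0085,-.008)],[-97.4]); print(manip.sense()["finger_gap"])
d=snap("wrist","w10.png"); pickle.dump(d,open("w10.pkl","wb"))
# overlay predicted drawer points
yaw=np.radians(-7.4); ex=np.array([np.cos(yaw),np.sin(yaw)]); ey=np.array([-ex[1],ex[0]]); F=np.array([.5479,-.0208])
im=d["pixels"].copy()
for x,y,z in[(-.074,.11,.078),(-.074,-.11,.078),(-.062,-.11,.078),(.056,.11,.083),(.056,-.11,.083),(-.062,.073,.042),(-.062,-.073,.042)]:
    u=proj(d,[*(F+x*ex+y*ey),z]); print((x,y),u.round()); cv2.circle(im,tuple(int(v) for v in u),3,(0,0,255),1)
cv2.imwrite("pics/w10o.png",im)
E
```

```text
now [ 0.5459 -0.0054  0.0932] yaw -97.02 t 24.25
0.001, 0.003, 0.101, -0.0, 0.1, 0.4,
0.3263798060835073
(-0.074, 0.11) [205. 302.]
(-0.074, -0.11) [472. 302.]
(-0.062, -0.11) [475. 290.]
(0.056, 0.11) [176. 142.]
(0.056, -0.11) [512. 144.]
(-0.062, 0.073) [258. 266.]
(-0.062, -0.073) [416. 266.]
```

View pics/w10o.png

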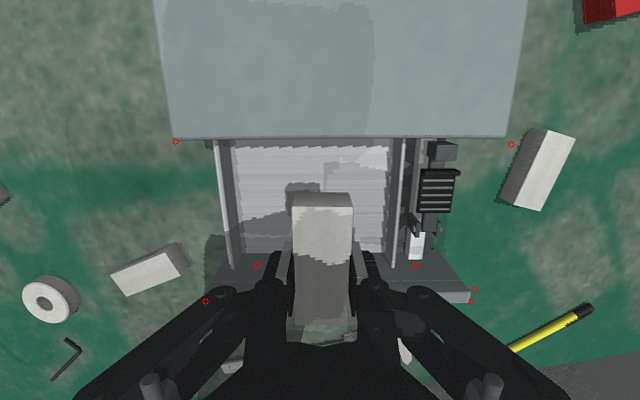

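The overlay shows the bar held at (322,250) over the drawer. The drawer box spans columns 236–393 between its walls, so it sits about 20 mm left of the unit's centre line. The lever pad is at (437,190), with its upstand near (440,150) and the rail mouth beyond. Straight down from here is clear.

Emit:
step_arm --commands '[0.001,0,0.025,0,0,0.4,0.001,0,0.05,0,0,0.4,0.001,0,0.07,0,0,0.4,0.001,0,0.083,0,0,0.4,0.001,0,0.091,0,0,0.4,0.001,0,0.096,0,0,0.4,0.001,0,0.099,0,0,0.4,0.001,0,0.1,0,0,0.4,0.001,0,0.1,0,0,0.4,0.001,0,0.1,0,0,0.4]'

```text
t: 25.3
tcp_pos: [0.5477, -0.0084, -0.0054]
tool_rot: [0.998, -0.067, 0.001, 0.0]
force: [-0.3, -0.0, -5.2]
finger_gap: 0.331
gripper_force: 81.2
```

```bash
python3 - <<'E'
from h import *
import pickle
d=pickle.load(open("w10.pkl","rb"))
for n,p,z in(("pad",(437,190),.055),("padTL",(420,170),.055),("padTR",(458,170),.055),("padBL",(418,211),.055),("mouthR",(509,137),.083),("mouthL",(168,138),.083),("frontR",(471,303),.078),("frontRin",(467,291),.078)): print(n,onz(d,*p,z).round(4))
g=cv2.cvtColor(d["pixels"],cv2.COLOR_BGR2GRAY); print(g[140:245:3,437]); print(g[190,400:480:2])
E
```

```text
pad [ 0.5536 -0.0984  0.055 ]
padTL [ 0.5714 -0.0851  0.055 ]
padTR [ 0.5679 -0.1147  0.055 ]
padBL [ 0.5376 -0.0831  0.055 ]
mouthR [ 0.5943 -0.1348  0.083 ]
mouthL [0.6207 0.0853 0.083 ]
frontR [ 0.4593 -0.1198  0.078 ]
frontRin [ 0.4721 -0.1156  0.078 ]
[ 64  44  74  81  86  94  94  68  85  77  21  38  31 100  36  33 103  32
 110  27  23  66  31 123  25  76  74  54  61  62  72  77  76  78  76]
[162  61  48  48  45  42  85  84 110  49  34  34  30  30  32  28  31  31
  30  34  33  27  30  22  29  29  27  88  97  98  99 100  99  96  96  93
  92  92  92  89]
```

Emit:
step_arm --commands '[0,0,0.001,0,0,0,0,0,0.001,0,0,0,0,0,0.001,0,0,0,0,0,0.001,0,0,0,0,0,0.001,0,0,0,0,0,-0.003,0,0,0,0,0,-0.02,0,0,0,0,0,-0.05,0,0,0,0,0,-0.08,0,0,0,0,0,-0.1,0,0,0]' --jaw 58

```text
t: 26.3
tcp_pos: [0.5479, -0.0085, 0.0961]
tool_rot: [0.998, -0.067, 0.001, 0.0]
force: [-0.1, 0.7, -1.2]
finger_gap: 0.58
gripper_force: 0.0
```

Emit:
step_arm --commands '[0,0,0,0,0,0,0,0,0,0,0,0,0,0,0,0,0,0,0,0,0,0,0,0,0,0,0,0,0,0,0,0,0,0,0,0,0,0,0,0,0,0,0,0,0,0,0,0,0,0,0,0,0,0,0,0,0,0,0,0]' --jaw 0

```text
t: 27.3
tcp_pos: [0.5472, -0.0083, 0.094]
tool_rot: [0.998, -0.067, 0.0, 0.0]
force: [-0.5, -0.5, -0.1]
finger_gap: -0.0
gripper_force: 0.0
```

```bash
python3 - <<'E'
from h import *
d=snap("wrist","w11.png"); g=cv2.cvtColor(d["pixels"],cv2.COLOR_BGR2HSV)
F=np.array([.5505,-.001]); yaw=np.radians(-7); ex=np.array([np.cos(yaw),np.sin(yaw)]); ey=np.array([-ex[1],ex[0]])
P=np.array([.5475,-.006]); print("block px",proj(d,[*P,.037]))
b=g[...,2]; u=proj(d,[*P,.037]).astype(int); print(b[u[1]-60:u[1]+60:6,u[0]],b[u[1],u[0]-40:u[0]+40:4]); print(b[u[1]-25,u[0]-40:u[0]+40:4])
C=np.array([.555,-.098])+.003*ex
plan([(*C,.09),(*C,.033)],[-97,-97]); print(manip.sense()["finger_gap"],manip.sense()["force"])
E
```

```text
block px [318.53623576 204.69213429]
[108 186 192 136 190 194 193 193 189 162 161 177 177 104 101 104 122  88
  90  72] [178 179 176 158 169 169  90 172 162 162 161 177 174 181 186 167 169 169
 170 168]
[168 169 169 167 171 172  92 188 189 195 192 190 168 183 183 187 164 163
 163 163]
now [ 0.5472 -0.0084  0.0941] yaw -97.74 t 27.35
0.023, 0.088, 0.004, 0.0, -0.0, -0.7,
0.023, 0.088, 0.061, 0.0, -0.0, -0.7,
-0.0015457576116185284 [-0.44582622  0.19618375  0.04979865]
```

The bar is released: the jaw opened to 58 %, forces are near zero, and it is visible between columns 302 and 340 in the drawer. Next I'll move above the lever pad, about (0.555,-0.098), with a 4° tilt so the finger engages the upstand.

Emit:
step_arm --commands '[0.005,0.022,0,0,-1,-0.2,0.01,0.044,0,0,-2,-0.4,0.015,0.066,0,0,-3,-0.6,0.021,0.0877,0,0,-4,-0.7,0.021,0.0877,0.02,0,-4,-0.7,0.021,0.0877,0.04,0,-4,-0.7,0.021,0.0877,0.052,0,-4,-0.7,0.021,0.0877,0.054,0,-4,-0.7,0.021,0.0877,0.054,0,-4,-0.7,0.021,0.0877,0.054,0,-4,-0.7]'

```text
t: 28.35
tcp_pos: [0.5568, -0.0981, 0.0407]
tool_rot: [0.998, -0.061, -0.034, -0.002]
force: [0.6, 0.4, -0.2]
finger_gap: 0.003
gripper_force: 0.0
```

```bash
python3 - <<'E'
from h import *
s=manip.sense(); R=Ro.from_quat(s["tool_rot"]).as_matrix(); t=np.array(s["tcp_pos"])
print(t,R.round(3))
d=snap("wrist","w12.png"); g=cv2.cvtColor(d["pixels"],cv2.COLOR_BGR2GRAY)
for X in([.555,-.098,.055],list(t-.027*R[:,2])): print(proj(d,X).round(1))
print("tip",t-.027*R[:,2]); 
dn=R.T@[0,0,-1]; ex=R.T@[np.cos(np.radians(-7)),np.sin(np.radians(-7)),0]; print("down",dn.round(3),"in",ex.round(3), R.T@([.5561,-.0981,.021]-t))
E
```

```text
[ 0.55684756 -0.09808697  0.04071158] [[ 0.99  -0.122 -0.068]
 [-0.122 -0.993  0.008]
 [-0.068 -0.    -0.998]]
[321.7 247.6]
[321.5 254.1]
tip [ 0.55867984 -0.09831425  0.06764838]
down [0.068 0.    0.998] in [ 0.998 -0.    -0.068] [0.00060929 0.00010555 0.01971606]
```

Emit:
step_arm --commands '[0,0,0.005,0,0,0,0,0,0.01,0,0,0,0,0,0.013,0,0,0,0,0,0.015,0,0,0,0.001,0,0.017,0,0,0,0.001,0,0.019,0,0,0,0.001,0,0.02,0,0,0,0.001,0,0.02,0,0,0,0.001,0,0.02,0,0,0,0.001,0,0.02,0,0,0]'

```text
t: 29.4
tcp_pos: [0.5555, -0.0979, 0.0203]
tool_rot: [0.997, -0.061, -0.035, -0.002]
force: [-1.7, 1.1, 5.8]
finger_gap: -0.003
gripper_force: 2.6
```

Emit:
step_arm --commands '[0.002,0,0.0005,0,0,0,0.004,0,0.0005,0,0,0,0.007,0,0,0,0,0,0.01,0,0,0,0,0,0.013,0,0,0,0,0,0.016,0,-0.0005,0,0,0,0.019,0,-0.0005,0,0,0,0.022,0,-0.001,0,0,0,0.022,0,-0.001,0,0,0,0.022,0,-0.001,0,0,0]'

```text
t: 30.4
tcp_pos: [0.5783, -0.1006, 0.02]
tool_rot: [0.998, -0.061, -0.034, -0.002]
force: [-0.3, 0.2, 6.0]
finger_gap: -0.002
gripper_force: 2.8
```

```bash
cat > dr.py <<'E'
from h import *
import pickle
# drawer travel: front's light top edge seen by scene cam vs. start
d=snap("scene"); s0=pickle.load(open("scene0.pkl","rb"))
yaw=np.radians(-7); ex=np.array([np.cos(yaw),np.sin(yaw)]); ey=np.array([-ex[1],ex[0]]); F=np.array([.4745,-.0113])
for name,q in(("start",s0),("now",d)):
    g=cv2.cvtColor(q["pixels"],cv2.COLOR_BGR2GRAY)
    for y in(.06,.08,.09):
        L=[]
        for x in np.arange(-.02,.14,.004):
            u=proj(q,[*(F+x*ex+y*ey),.078]).round().astype(int); L.append(int(g[u[1],u[0]]))
        print(name,y,*L)
E
python3 dr.py
```

```text
start 0.06 88 91 88 87 132 182 193 181 121 117 115 118 112 115 114 113 112 117 115 115 113 113 114 119 111 114 114 114 110 101 101 96 96 99 105 88 84 85 112 137
start 0.08 123 96 85 89 126 178 192 172 140 135 127 128 131 123 115 114 113 126 133 129 127 122 131 138 142 143 140 139 144 141 143 143 109 90 82 80 80 81 104 155
start 0.09 150 132 111 89 122 192 196 172 149 138 135 127 119 114 112 112 114 115 125 130 141 141 142 150 151 150 147 141 133 136 132 143 145 136 112 92 79 80 111 158
now 0.06 122 135 124 109 97 101 94 92 90 102 172 208 208 174 125 123 118 124 124 122 119 125 119 128 120 120 123 121 119 110 106 106 105 106 104 104 104 98 118 141
now 0.08 152 148 146 146 147 140 100 89 93 99 171 205 199 162 117 115 112 127 135 131 128 123 132 140 144 143 142 143 145 144 147 144 110 93 89 89 86 86 105 154
now 0.09 150 144 144 141 140 144 142 120 98 110 139 206 200 134 118 112 116 109 126 136 142 143 143 148 154 152 150 142 139 139 137 146 147 138 116 94 87 89 113 161
```

The drawer's front edge has moved about 21–22 mm in with the lever down. I'll push 2 mm more, lift off and go round in front of the drawer.

Emit:
step_arm --commands '[0.002,0,0,0,0,0,0.002,0,0,0,0,0,0,0,-0.03,0,0,0,-0.003,0,-0.06,0,0,0,-0.005,0,-0.07,0,0,0,-0.04,-0.02,-0.067,0,1,0,-0.075,-0.04,-0.065,0,2,0,-0.11,-0.06,-0.062,0,3,0,-0.133,-0.075,-0.061,0,4,0,-0.133,-0.075,-0.061,0,4,0]'

```text
t: 31.45
tcp_pos: [0.4531, -0.0075, 0.0888]
tool_rot: [0.998, -0.06, -0.004, -0.001]
force: [-0.0, -0.2, 0.4]
finger_gap: 0.0
gripper_force: 0.0
```

```bash
python3 dr.py | grep -E "now 0.0[69]"; python3 - <<'E'
from h import *
yaw=np.radians(-7); ex=np.array([np.cos(yaw),np.sin(yaw)]); F=np.array([.4745,-.0113])
plan([(*(F-.008*ex),.023),(*(F+.109*ex),.023)],[-97,-97])
E
```

```text
now 0.06 116 132 132 116 91 86 51 40 32 33 27 31 29 41 66 57 66 86 110 118 117 119 118 126 120 118 120 122 119 107 105 104 108 106 103 103 104 102 122 147
now 0.09 148 144 140 140 140 140 140 116 64 26 28 30 31 27 35 28 32 30 41 47 77 82 84 54 90 147 157 149 144 147 146 152 154 146 119 95 85 90 116 168
now [ 0.457  -0.0093  0.0892] yaw -96.96 t 31.5
0.01, -0.0, 0.066, -0.0, 0.2, 0.0,
0.127, 0.0, 0.066, -0.0, 0.2, 0.0,
```

Emit:
step_arm --commands '[0,0,0.03,0,0,0,0,0,0.055,0,0,0,0,0,0.066,0,0,0,0,0,0.066,0,0,0,0.01,0,0.066,0,0,0,0.02,0,0.066,0,0,0,0.026,0,0.066,0,0,0,0.034,0,0.066,0,0,0,0.042,0,0.066,0,0,0,0.05,0,0.066,0,0,0]'

```text
t: 32.5
tcp_pos: [0.5088, -0.0163, 0.0239]
tool_rot: [0.998, -0.061, -0.001, -0.0]
force: [-4.2, 0.6, 2.9]
finger_gap: 0.0
gripper_force: 2.0
```

```bash
python3 - <<'E'
from h import *
yaw=np.radians(-7); ex=np.array([np.cos(yaw),np.sin(yaw)]); F=np.array([.4745,-.0113])
plan([(*(F+.109*ex),.023)],[-97]); print(manip.sense()["force"])
E
```

```text
now [ 0.5088 -0.0163  0.0239] yaw -97.04 t 32.5
0.074, -0.001, 0.001, -0.0, 0.1, -0.0,
[-4.2491665   0.64446651  2.86010861]
```

Emit:
step_arm --commands '[0.008,0,0,0,0,0,0.016,0,0,0,0,0,0.024,0,0,0,0,0,0.032,0,0,0,0,0,0.04,0,0,0,0,0,0.047,0,0,0,0,0,0.053,0,0,0,0,0,0.058,0,0,0,0,0,0.062,0,0,0,0,0,0.065,0,0,0,0,0]'

```text
t: 33.5
tcp_pos: [0.5738, -0.0246, 0.0235]
tool_rot: [0.998, -0.061, -0.0, -0.0]
force: [-3.4, 3.7, 0.4]
finger_gap: 0.003
gripper_force: 1.8
```

Emit:
step_arm --commands '[0.001,0,0,0,0,0,0.002,0,0,0,0,0,0.003,0,0,0,0,0,0.004,0,0,0,0,0,0.005,0,0,0,0,0,0.006,0,0,0,0,0,0.007,0,0,0,0,0,0.008,0,0,0,0,0,0.008,0,0,0,0,0,0.008,0,0,0,0,0]'

```text
t: 34.5
tcp_pos: [0.5818, -0.0258, 0.0236]
tool_rot: [0.998, -0.061, 0.0, -0.0]
force: [-2.2, 2.5, -0.5]
finger_gap: 0.001
gripper_force: 1.4
```

The force is still only about 2 N, so it hasn't reached the end stop. I'll keep pushing gently.

Emit:
step_arm --commands '[0.001,0,0,0,0,0,0.002,0,0,0,0,0,0.003,0,0,0,0,0,0.004,0,0,0,0,0,0.005,0,0,0,0,0,0.006,0,0,0,0,0,0.006,0,0,0,0,0,0.006,0,0,0,0,0,0.006,0,0,0,0,0,0.006,0,0,0,0,0]'

```text
t: 35.5
tcp_pos: [0.5832, -0.0259, 0.0236]
tool_rot: [0.998, -0.061, -0.004, -0.0]
force: [-9.8, 0.8, 5.4]
finger_gap: -0.001
gripper_force: 5.1
```

Emit:
step_arm --commands '[-0.005,0,0,0,0,0,-0.01,0,0,0,0,0,-0.02,0,0,0,0,0,-0.04,0,0,0,0,0,-0.06,0,0,0,0,0,-0.08,0,0,0,0,0,-0.1,0,-0.02,0,0,0,-0.12,0,-0.06,0,0,0,-0.13,0,-0.1,0,0,0,-0.13,0,-0.12,0,0,0]'

```text
t: 36.5
tcp_pos: [0.4582, -0.0106, 0.1464]
tool_rot: [0.998, -0.061, 0.002, 0.0]
force: [1.0, -1.2, -0.4]
finger_gap: -0.001
gripper_force: 0.0
```

```bash
python3 - <<'E'
from h import *
import pickle
s=manip.sense(); print(s["tcp_pos"],s["force"])
yaw=np.radians(-7); ex=np.array([np.cos(yaw),np.sin(yaw)]); ey=np.array([-ex[1],ex[0]]); F=np.array([.4745,-.0113])
for n in("side","wrist"):
    q=snap(n,n+"9.png"); g=cv2.cvtColor(q["pixels"],cv2.COLOR_BGR2GRAY)
    for y in(.05,.07,.09):
        print(n,y,*[int(g[tuple(proj(q,[*(F+x*ex+y*ey),.078]).round().astype(int)[::-1].clip(0,[399,639]))]) for x in np.arange(-.02,.16,.004)])
E
```

```text
[ 0.45817199 -0.0105949   0.14638403] [ 1.02090818 -1.17446176 -0.38125261]
side 0.05 121 127 129 115 108 114 105 102 108 110 106 106 111 116 122 123 110 112 109 111 92 71 78 65 64 74 76 97 101 98 92 73 81 70 72 87 149 145 92 130 146 154 159 158 155
side 0.07 122 116 120 112 115 105 113 126 116 109 113 110 107 108 107 102 106 111 108 100 90 61 64 58 61 69 82 95 96 83 71 72 73 71 72 117 145 146 99 84 146 142 147 156 157
side 0.09 110 109 110 108 106 110 111 114 110 112 115 112 109 104 103 103 105 99 101 98 68 70 75 66 64 73 75 72 75 73 74 73 73 69 70 107 142 147 70 110 150 154 153 156 153
wrist 0.05 132 121 123 123 126 117 113 109 122 118 119 112 114 119 130 124 122 115 113 110 117 116 121 115 118 112 113 112 113 71 78 82 63 65 67 92 166 165 72 144 162 175 176 174 174
wrist 0.07 124 129 122 112 107 112 111 113 107 113 126 126 118 119 115 122 117 111 113 110 114 119 114 110 115 94 99 110 113 69 75 77 62 69 66 75 162 162 99 153 159 159 172 172 172
wrist 0.09 134 137 129 119 119 118 112 110 105 114 115 104 111 113 115 109 112 113 109 120 121 113 105 103 100 96 96 98 118 80 80 80 90 73 69 105 160 161 83 150 158 158 158 160 160
```

The front's top strip now lies from 0.121 to 0.132 along the closing line, right against the unit's mouth. The push ended on a hard stop, about 10 N against roughly 2 N of friction. The arm is clear, so I'm handing in.

```bash
python3 -c "
from h import *
print(manip.sign_off())"
```

```text
the job is handed in; nothing more can be done
None
```

The job is handed in, with no verdict shown: the long block that was farthest right lies in the drawer, the drawer was released by the lever and pushed gently home to a firm stop, and the arm is clear. Along the way I pressed about 54 N on top of another loose bar at (0.487, 0.188), while finding that the fingertips end about 27 mm short of the reported tool point; I kept clear of the small block and ring gauge but did not re-measure them at the end.

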